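Change the grinding machine's speed through the H gate

TASK

Change the speed of the grinding machine: push its gear lever through the H gate into the slot marked with the green dot, fully home, and leave it there. Only push the lever with the fingers; do not grip it and do not force it against the gate. Leave the tin, the bottle and the scissors as they are.

Things in the scene. Friction and masses are not known exactly. Their poses are not given: they have to be found in the camera images.
- machine: scissor grinding machine, bolted down: grey gearbox with a gear lever in a gate on top, motor on its left, tray with two discs on its far side. Origin on the bench under the gate's centre; x from the robot's side to the tray, y to the left (motor), z up; stands turned up to 0.3 rad. Gearbox: x -88 to 80, y -163 to 88 mm, flat cover at z = 138 mm. Motor: y 88 to 275 mm, top z = 141 mm
- tray_centre (a point): middle of the machine's green tray, on its floor, 85 mm above the bench; axes as the machine's. Tray 270 mm (x) by 440 mm (y), rim at z = 140 mm, discs lower. Its nearer wall is 80 mm beyond the gate's centre. A work arm with a wooden handle stands swung aside over the tray, 100 to 130 mm beyond the tray's centre and 40 to 190 mm left of it, up to z = 245 mm
- gate_centre (a point): centre of the H gate, on the top of its steel plate, 155 mm above the bench; axes as the machine's. Plate 114 (x) by 96 mm (y). Slots 18 mm wide along x at y = +20 (left) and -20 mm (right), x -32 to 32 mm, joined only by a neutral passage 18 mm wide along y at x = 0. Between them two teeth, 22 mm wide, with round ends at x = -9 and +9 mm. Far slots: x > 0; near slots: x < 0
- lever_knob (a point): centre of the black ball knob, 34 mm across, on top of the lever: 165 mm up the lever from its pivot, 80 mm above the plate when upright. The lever is a steel stem 12 mm thick; the ball's underside is 63 mm above the plate. Home in a slot the knob is 46 mm to the far or near side of neutral and 6 mm lower
- lever_at_gate (a point): point on the stem's axis 82.5 mm from the pivot, level with the plate: tells where in the gate the stem is. Stem home in a slot: x = +24 (far) or -24 mm (near), y = +-20 mm from the gate centre, machine's axes
- shift (a joint): tilt of the lever, rad, about a pivot along the machine's y, 70 mm above the bench: 0 upright (neutral), +0.28 home far (towards the tray), -0.28 home near; stops at +-0.28. An over-centre spring: beyond about 0.08 either side it runs by itself to that slot's end within 1 s; within that it stays where it is left. About 6 N at the knob starts it out of a slot
- select (a joint): sideways place of the lever, m, along the machine's y (the pivot slides, the lever does not tilt sideways): +0.020 left slots, -0.020 right slots, stops at +-0.0215. About 3 N moves it; it stays where it is left. It crosses only with the lever near neutral: stem within 3 mm of the middle; the teeth's round ends guide it in from a few mm more
- red_mark: red enamel dot, 18 mm across, 1.5 mm thick, flat on the gate plate beyond its slot's end: 43.5 mm in x and 20 mm in y from the gate centre (machine's axes). It marks one of the two left slots, near or far: read its place. With the lever home in that slot, lever_at_gate is 20 mm (level) from the dot's centre
- blue_mark: blue enamel dot, 18 mm across, 1.5 mm thick, flat on the gate plate beyond its slot's end: 43.5 mm in x and 20 mm in y from the gate centre (machine's axes). It marks one of the two left slots, near or far: read its place. With the lever home in that slot, lever_at_gate is 20 mm (level) from the dot's centre
- green_mark: green enamel dot, 18 mm across, 1.5 mm thick, flat on the gate plate beyond its slot's end: 43.5 mm in x and 20 mm in y from the gate centre (machine's axes). It marks one of the two right slots, near or far: read its place. With the lever home in that slot, lever_at_gate is 20 mm (level) from the dot's centre
- yellow_mark: yellow enamel dot, 18 mm across, 1.5 mm thick, flat on the gate plate beyond its slot's end: 43.5 mm in x and 20 mm in y from the gate centre (machine's axes). It marks one of the two right slots, near or far: read its place. With the lever home in that slot, lever_at_gate is 20 mm (level) from the dot's centre
- paste_tin: brass-coloured tin of polishing paste with a pale lid, 54 mm across, 32 mm high, standing loose on the gearbox cover right of the gate. Origin: centre of its underside. Leave it alone
- oil_bottle: white oil bottle with red cap, 56 mm across, 140 mm high, standing loose on the bench right of the gearbox. Origin: centre of its underside. Leave it alone
- scissors: pair of steel scissors, 170 mm long, 10 mm high, lying loose on the bench between the gearbox and the bottle. Origin: under the rivet, blades along its x. Leave it alone

How it is judged:
At the end, for the whole second after the job is handed in: The lever stands still in the slot of the green dot, fully home (its stem at plate level within 23.5 mm of the dot's centre, which is within about 3.5 mm of the slot's end), and tin, bottle and scissors are within 15 mm of where they stood (horizontal distance between lever_at_gate and green_mark below 0.0235 m and velocity of joint shift between -0.05 and 0.05 rad/s and distance of each of paste_tin, oil_bottle, scissors from where it was at the start of the episode below 0.015 m); the robot touches nothing.
It fails at once if the lever is gripped or forced (more than 35 N from the fingers) (contact force between the fingers and shift above 35 N).
It fails at once if a tin, bottle or pair of scissors is moved more than 15 mm or lifted (distance of any of paste_tin, oil_bottle, scissors from where it was at the start of the episode above 0.015 m).
It fails at once if the bottle or the tin is tipped (angle between any of paste_tin, oil_bottle's own z axis and vertical above 0.3 rad).
It also fails if it takes over 48 s, if anything falls off the work surface, if the arm or the gripper's body presses on something with over 40 N, if the wrist force passes 120 N, or if a joint passes its speed limit or range.

ROBOT

A 7-joint arm with a two-finger parallel gripper is mounted at the origin on the work surface. World frame = base frame: x ahead of the robot, y to its left, z up, the work surface at z = 0. Lengths are in m, angles in rad, forces in N, time in s.
With the tool pointing down it reaches from about 0.4 to 0.85 m from the base axis. Payload 10.4 kg.
Tool frame: the origin (TCP) lies between the finger pads; the fingertips stand manip.tcp_to_tips ahead of it and the grasp point (between the pads) lies 2 mm behind it (manip.tcp_to_tips is the distance from the TCP to the fingertips, in m); y points along the fingers, z is the direction in which the jaws open and shut, and the axes are right-handed (so a half turn about y gives the same grasp; the last joint's range is limited). The gripper opens to 85 mm and grips with 20 to 120 N. Pads are 22 mm wide; open, the fingers measure 114 mm over their backs; the gripper's body (76 mm by 85 mm) begins 54 mm behind the grasp point. The pads swing forward as they close: fully open they stand 13 mm farther back than shut.
Start: joints at [1.141, 0.332, -0.065, 1.46, 0.022, 1.35, -0.088], TCP at [0.247, -0.574, 0.227] pointing down, gripper open.
Joint ranges: [-2.6, 2.6], [-0.5, 2.12], [-1.47, 1.34], [0.16, 2.42], [-1.27, 4.41], [0.06, 2.06], [-2.6, 2.6]. Speed limits (rad/s): [2.22, 2.22, 2.79, 2.79, 3.14, 3.14, 3.14].

INTERFACE

Orientations are given as a unit quaternion [x, y, z, w].
In Python, from workcell import manip gives the robot as it stands. The module is installed in compiled form; this text tells all that it offers.
- The arm moves only by the tool move_arm, never from a script. Its argument "increments" is a list of rows, each an object with "offset": the shift along the tool's x, y, z in m, a list of three; "yaw": the turn about the tool's y in degrees; "jaw": the closure in counts, from 0 (fully open) to 255 (shut). In form: [{"offset": [tx, ty, tz], "yaw": yaw, "jaw": jaw}, ...]. A call has 1 to 10 rows; each row is the pose to reach, as a shift and turn from the pose measured when the call began, along the tool's axes at that moment; what a row does not reach only later rows make up. A row lasts 1/12 s, in which the tool goes at most 41.7 mm and 7.16 degrees, less where a joint would pass 70% of its speed; a pose out of reach is approached as far as the arm can. A call with a gripper value outside its range is refused whole. The fingers move at their own pace and stop on an object; "squeeze" is the grip in N (left out, the last holds). Time passes only in rows, so rows that repeat a pose let the fingers close. It gives the time, the measured TCP pose, the force and the opening at its end, in the units of the state.
- manip.get_obs(): the state, without advancing time (a new reading comes with each control period).
- manip.camera(name): name is "scene" or "side" or "wrist"; returns a dict with "pixels" (420x560x3 uint8, red, green, blue), "depth" (420x560 float32, m along the optical axis (not along the pixel's ray), 0 where there is no reading), "intrinsics" (3x3 intrinsics, pixels), "R" (3x3) and "t" (3): a world point X has camera coordinates R X + t; the wrist camera has in their place "mount" (4x4, takes a point from camera to tool coordinates, whose origin is the TCP and whose axes are the tool frame's). Camera axes: x right, y down, z forward; pixel columns grow to the right and rows downward; lengths in m; the calibration is good to about 2 mm. A picture is of the moment at which its call begins: read the wrist's pose just before it.
- manip.hand_in(): hands the job in, once; it reports no verdict.
Trained networks look in a picture, given as the dict that the camera call returned (one of the last four; its "shot" number tells which), for a name from the list of things; names that differ only in an ending like _2 or _b are one class to them, and where a whole thing is asked for, a point or a joint stands for the part that bears it (a point fixed in the world has none). Each returns a list of dicts, best first, with "confidence" (0 to 1); they miss things now and then, are a little off and sometimes report something else, mostly with a low value. They report only what shows in the picture. A call takes as long as a camera call.
- manip.recognise(picture, query): "bbox" ([left, top, right, bottom] in pixels, round what is visible of it).
- manip.spot_point(picture, query): "centre" ([column, row] in pixels: a listed point, or the origin of a listed thing).
The state is a dict: "clock": time; "joint_pos": joint angles; "joint_velocities": joint speeds; "tau": joint torques, N m; "position": TCP position; "ee_rot": TCP orientation; "ft_force": force on the tool from outside, world axes, zero at the start; "torque": the same for the moment, N m; "grip_width": opening from 0.0 (shut) to 1.0 (fully open).
Only numpy, scipy, OpenCV 4.12 (cv2) and the standard library are available. Lean on these libraries where they do the work, as an engineer would, in place of code of your own. Each camera call takes 0.05 s, during which the arm holds its last target. There are 200 camera calls.

## Working session

There is one attempt and no reset: what is moved stays moved. The work goes in short steps, Python scripts to look and compute and a tool call to move; the robot and the scene stay as the last step left them, time stands still between calls to the robot, and variables do not carry over. Pictures are saved under pics/ and viewed, about 8 in all and at most 12, crops included, and the job is handed in when it is done.

Besides the shell and the picture viewer there is one more tool, called after "Request:" as name([rows], argument=value, ...), one row to a line, values as JSON. move_arm: Moves the arm, as the interface text tells. Its arguments: {"type":"object","properties":{"increments":{"type":"array","items":{"type":"object","properties":{"offset":{"type":"array","items":{"type":"number"}},"yaw":{"type":"number"},"jaw":{"type":"number"}}}},"squeeze":{"type":"number"}},"required":["increments"]}

```bash
mkdir -p pics; cat > h.py <<'E'
import numpy as np, cv2
from workcell import manip
from scipy.spatial.transform import Rotation as Ro
def world(p,uv,z=None,d=None):
    K=np.array(p["intrinsics"]);R=np.array(p["R"]);t=np.array(p["t"])
    ray=R.T@np.linalg.inv(K)@[uv[0],uv[1],1]; c=-R.T@t
    s=d if d is not None else (z-c[2])/ray[2]
    return c+s*ray
def proj(p,X):
    q=np.array(p["intrinsics"])@(np.array(p["R"])@X+np.array(p["t"]));return q[:2]/q[2]
E
python3 - <<'E'
from h import *
o=manip.get_obs();print(o["position"],o["ee_rot"],Ro.from_quat(o["ee_rot"]).as_matrix().round(3),o["clock"],manip.tcp_to_tips,o["grip_width"])
Z=dict(gate_centre=.155,green_mark=.1565,red_mark=.1565,blue_mark=.1565,yellow_mark=.1565,lever_knob=.233,lever_at_gate=.155,paste_tin=.138,oil_bottle=0,scissors=0,tray_centre=.085)
for n in["scene","side"]:
    p=manip.camera(n);cv2.imwrite(f"pics/{n}0.png",p["pixels"][:,:,::-1])
    print(n,"cam",(-np.array(p["R"]).T@np.array(p["t"])).round(3))
    for k,z in Z.items():
        for r in manip.spot_point(p,k)[:1]:
            u=r["centre"];print(k,np.round(u),round(r["confidence"],2),world(p,u,z).round(4))
E
```

```text
[ 0.24715122 -0.57364368  0.2263321 ] [-0.14297798  0.69299899 -0.69205306  0.14273139] [[-0.918 -0.001  0.396]
 [-0.396  0.001 -0.918]
 [ 0.    -1.    -0.001]] 0.0 0.017 0.9974483977425421
scene cam [ 1.025 -0.459  0.807]
gate_centre [295. 160.] 0.93 [0.5089 0.0736 0.155 ]
green_mark [314. 174.] 0.55 [0.5647 0.0681 0.1565]
red_mark [286. 147.] 0.41 [0.4687 0.0876 0.1565]
blue_mark [323. 163.] 0.39 [0.5551 0.1037 0.1565]
yellow_mark [300. 160.] 0.72 [0.5177 0.0777 0.1565]
lever_knob [325. 135.] 0.79 [0.5607 0.0971 0.233 ]
lever_at_gate [313. 164.] 0.86 [0.5428 0.0894 0.155 ]
paste_tin [256. 194.] 0.78 [ 0.5122 -0.0371  0.138 ]
oil_bottle [216. 321.] 0.89 [ 0.5996 -0.2221  0.    ]
scissors [224. 280.] 0.97 [ 0.5389 -0.1542  0.    ]
tray_centre [388. 236.] 0.58 [0.7319 0.1008 0.085 ]
side cam [ 0.436 -0.672  0.6  ]
gate_centre [244. 183.] 0.76 [0.5127 0.0827 0.155 ]
green_mark [272. 184.] 0.45 [0.5686 0.0655 0.1565]
red_mark [224. 186.] 0.35 [0.4687 0.0773 0.1565]
blue_mark [263. 180.] 0.41 [0.5527 0.0878 0.1565]
yellow_mark [231. 195.] 0.54 [0.4786 0.0365 0.1565]
lever_knob [261. 147.] 0.61 [0.5509 0.0916 0.233 ]
lever_at_gate [253. 183.] 0.86 [0.5306 0.0785 0.155 ]
paste_tin [251. 222.] 0.55 [ 0.5099 -0.0361  0.138 ]
oil_bottle [320. 335.] 0.76 [ 0.605  -0.2162  0.    ]
scissors [279. 313.] 0.79 [ 0.5435 -0.1499  0.    ]
tray_centre [340. 200.] 0.95 [0.7338 0.086  0.085 ]
```

```bash
python3 - <<'E'
import cv2,numpy as np
a=cv2.imread("pics/scene0.png")[90:240,200:400];b=cv2.imread("pics/side0.png")[110:260,150:350]
cv2.imwrite("pics/c1.png",np.vstack([cv2.resize(x,(400,300),interpolation=cv2.INTER_CUBIC) for x in(a,b)]) if 0 else np.hstack([cv2.resize(x,(400,300),interpolation=cv2.INTER_CUBIC) for x in(a,b)]))
E
```

```text
(no output)
```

View pics/c1.png

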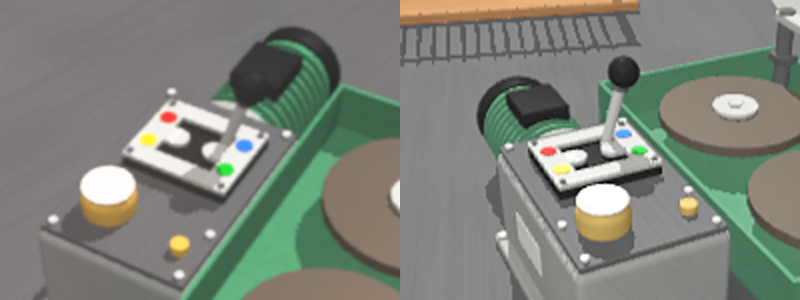

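View pics/scene0.png

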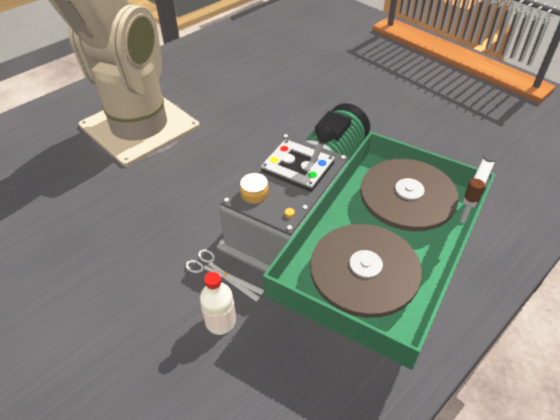

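The crop shows red at about (284,148), yellow (274,160), blue (322,163) and green (312,175) in the scene picture. Green is therefore right-far, and the lever stands home in the blue slot, left-far. Next I fit the machine frame from the dots.

```bash
cat >> h.py <<'E'
def hsvdots(p,guess,r=6):
    hsv=cv2.cvtColor(p["pixels"],cv2.COLOR_RGB2HSV).astype(int);out={}
    hue=dict(red=0,yellow=27,green=65,blue=108)
    V,U=np.mgrid[:420,:560]
    for k,g in guess.items():
        m=(np.hypot(U-g[0],V-g[1])<r)&(hsv[...,1]>130)&(hsv[...,2]>100)&(np.abs((hsv[...,0]-hue[k]+90)%180-90)<14)
        out[k]=(np.array([U[m].mean(),V[m].mean()]) if m.any() else None,m.sum())
    return out
M=dict(red=(-.0435,.02),blue=(.0435,.02),yellow=(-.0435,-.02),green=(.0435,-.02))
E
python3 - <<'E'
from h import *
G=dict(scene=dict(red=(284,148),yellow=(274,160),blue=(322,163),green=(312,175)),
 side=dict(red=(224,186),yellow=(231,195),blue=(262,177),green=(270,185)))
for n in G:
    p=manip.camera(n); D=hsvdots(p,G[n]); A=[];B=[]
    for k,(u,c) in D.items():
        if u is None: print(n,k,0);continue
        X=world(p,u,.1565);print(n,k,u.round(1),c,X.round(4));A.append(complex(*M[k]));B.append(complex(*X[:2]))
    A=np.array(A);B=np.array(B);a=A-A.mean();b=B-B.mean()
    s=(b*a.conj()).sum()/(abs(a)**2).sum();c=B.mean()-s/abs(s)*A.mean()
    print("yaw",np.angle(s),"scale",abs(s),"centre",c,"res",np.abs(B-c-s/abs(s)*A).round(4))
    r=manip.recognise(p,"lever_knob")[:1];bb=r[0]["bbox"];u=((bb[0]+bb[2])/2,(bb[1]+bb[3])/2);print(bb,world(p,u,.229))
    e=s/abs(s);h=c+e*complex(.046,.02);kn=[h.real,h.imag,.229];print("expected knob home blue",kn,proj(p,kn))
    for k in["paste_tin","tray_centre"]: print(k,[( np.round(x["bbox"]),x["confidence"]) for x in manip.recognise(p,k)[:1]])
E
```

```text
scene red [283.9 148.1] 30 [0.4683 0.0815 0.1565]
scene yellow [273.6 159.2] 33 [0.4783 0.0429 0.1565]
scene blue [321.7 162.3] 31 [0.552  0.1043 0.1565]
scene green [312.1 174.2] 34 [0.5625 0.0657 0.1565]
yaw 0.2639019063917413 scale 0.9997638360036982 centre (0.5152924969979814+0.07362026709957009j) res [0.0002 0.0002 0.0001 0.    ]
[188.4, 253.0, 261.5, 302.8] [ 0.67526932 -0.23722389  0.229     ]
expected knob home blue [np.float64(0.554482967940458), np.float64(0.1049269275300104), 0.229] [324.84336259 133.75152851]
paste_tin [(array([244., 173., 271., 202.]), 0.55)]
tray_centre [(array([219., 103., 494., 371.]), 0.7)]
side red [223.5 185.3] 22 [0.4679 0.079  0.1565]
side yellow [231.  194.7] 11 [0.4796 0.0389 0.1565]
side blue [261.1 176.4] 21 [0.5517 0.1021 0.1565]
side green [269.  184.9] 19 [0.5624 0.0633 0.1565]
yaw 0.2775632220324713 scale 1.0007674573909515 centre (0.5154237218448273+0.07083395126936234j) res [0.0009 0.001  0.0001 0.0004]
[249.0, 137.9, 268.5, 186.3] [0.53728449 0.03207554 0.229     ]
expected knob home blue [np.float64(0.554182858888601), np.float64(0.10267306708029493), 0.229] [261.55997437 145.95204602]
paste_tin [(array([240., 203., 264., 231.]), 0.77)]
tray_centre [(array([188., 114., 458., 304.]), 0.85)]
```

Both cameras agree: centre about (0.515, 0.0725) and yaw about 0.27 rad. I'll add a helper that gives offsets, then go over high with the jaws shut to the far side of the knob.

```bash
cat >> h.py <<'E'
C=np.array([.5153,.0725]);YAW=.268
Rm=np.array([[np.cos(YAW),-np.sin(YAW)],[np.sin(YAW),np.cos(YAW)]])
def tom(P): return np.r_[Rm.T@(np.array(P[:2])-C),P[2]]
def go(x,y,z):
    o=manip.get_obs();R=Ro.from_quat(o["ee_rot"]).as_matrix()
    T=np.r_[C+Rm@[x,y],z];d=R.T@(T-o["position"])
    zt=R[:2,2];want=-YAW if 0 else YAW-np.pi/2
    print("t",round(o["clock"],2),"mach",tom(o["position"]).round(4),"offset",d.round(4),"yawdeg",round(-np.degrees(want-np.arctan2(zt[1],zt[0])),2),"F",np.round(o["ft_force"],1))
E
python3 -c "
from h import *
go(.1,.02,.30)"
```

```text
t 1.6 mach [-0.4296 -0.5525  0.2271] offset [-0.6037 -0.0729 -0.4937] yawdeg 7.95 F [ 0.7 -0.5  0.2]
```

Request:
move_arm([
  {"offset": [0,-0.04,0],"yaw": 0,"jaw": 255},
  {"offset": [-0.02,-0.073,-0.02],"yaw": 4,"jaw": 255},
  {"offset": [-0.3,-0.073,-0.25],"yaw": 8,"jaw": 255},
  {"offset": [-0.3,-0.073,-0.25],"yaw": 8,"jaw": 255},
  {"offset": [-0.3,-0.073,-0.25],"yaw": 8,"jaw": 255},
  {"offset": [-0.3,-0.073,-0.25],"yaw": 8,"jaw": 255},
  {"offset": [-0.3,-0.073,-0.25],"yaw": 8,"jaw": 255},
  {"offset": [-0.3,-0.073,-0.25],"yaw": 8,"jaw": 255},
  {"offset": [-0.3,-0.073,-0.25],"yaw": 8,"jaw": 255},
  {"offset": [-0.3,-0.073,-0.25],"yaw": 8,"jaw": 255},
])

```text
clock: 2.43
position: [0.4105, -0.2506, 0.3003]
ee_rot: [0.094, -0.701, 0.701, -0.094]
ft_force: [1.0, -0.4, 0.6]
grip_width: -0.003
```

```bash
python3 -c "
from h import *
go(.1,.02,.30)"
```

```text
t 2.43 mach [-0.1866 -0.2838  0.3003] offset [-2.863e-01  1.000e-04 -3.041e-01] yawdeg -0.06 F [ 1.  -0.4  0.6]
```

Request:
move_arm([
  {"offset": [-0.286,0,-0.304],"yaw": 0,"jaw": 255},
  {"offset": [-0.286,0,-0.304],"yaw": 0,"jaw": 255},
  {"offset": [-0.286,0,-0.304],"yaw": 0,"jaw": 255},
  {"offset": [-0.286,0,-0.304],"yaw": 0,"jaw": 255},
  {"offset": [-0.286,0,-0.304],"yaw": 0,"jaw": 255},
  {"offset": [-0.286,0,-0.304],"yaw": 0,"jaw": 255},
  {"offset": [-0.286,0,-0.304],"yaw": 0,"jaw": 255},
  {"offset": [-0.286,0,-0.304],"yaw": 0,"jaw": 255},
  {"offset": [-0.286,0,-0.304],"yaw": 0,"jaw": 255},
  {"offset": [-0.286,0,-0.304],"yaw": 0,"jaw": 255},
])

```text
clock: 3.27
position: [0.6057, 0.1173, 0.3003]
ee_rot: [0.093, -0.7, 0.701, -0.094]
ft_force: [0.6, -0.2, 1.3]
grip_width: 0.003
```

```bash
python3 - <<'E'
from h import *
go(.1,.02,.222)
o=manip.get_obs();p=manip.camera("wrist");go(.1,.02,.222)
q=manip.camera("scene")
cv2.imwrite("pics/w1.png",np.hstack([cv2.resize(p["pixels"],(400,300)),cv2.resize(q["pixels"][40:220,220:460],(400,300))])[:,:,::-1])
print(np.array(p["mount"]).round(3))
E
```

```text
t 3.27 mach [0.0991 0.0193 0.3003] offset [-0.0009  0.0783 -0.0008] yawdeg -0.11 F [ 0.6 -0.2  1.3]
t 3.32 mach [0.1019 0.0278 0.2986] offset [0.0019 0.0766 0.0081] yawdeg 0.39 F [-5.9  2.7 -3.6]
[[ 0.     0.965  0.263 -0.067]
 [-0.001 -0.263  0.965 -0.147]
 [ 1.    -0.001  0.001 -0.001]
 [ 0.     0.     0.     1.   ]]
```

View pics/w1.png

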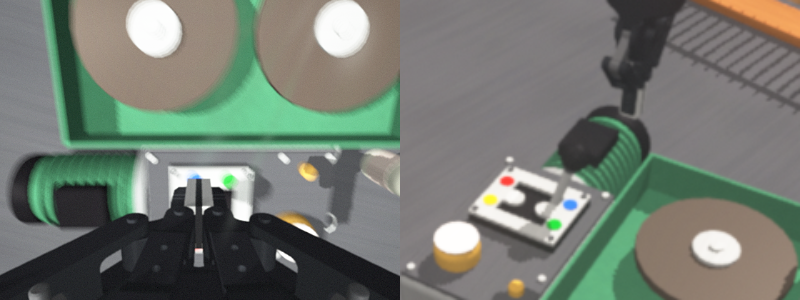

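The wrist view shows the fingers on the far side, with the knob hidden behind them. The arm also overshot by about 8 mm after its fast stop, so from here I ease into moves.

Request:
move_arm([
  {"offset": [0,0.02,0.004],"yaw": 0,"jaw": 255},
  {"offset": [0,0.045,0.008],"yaw": 0,"jaw": 255},
  {"offset": [0,0.065,0.008],"yaw": 0,"jaw": 255},
  {"offset": [0,0.075,0.008],"yaw": 0,"jaw": 255},
  {"offset": [0,0.077,0.008],"yaw": 0,"jaw": 255},
  {"offset": [0,0.077,0.008],"yaw": 0,"jaw": 255},
])

```text
clock: 3.87
position: [0.607, 0.1159, 0.2218]
ee_rot: [-0.098, 0.702, -0.699, 0.097]
ft_force: [0.7, -0.1, 1.4]
grip_width: 0.001
```

```bash
python3 - <<'E'
from h import *
go(.08,.02,.222)
p=manip.camera("side");q=manip.camera("scene")
f=lambda x,r,c:cv2.resize(x["pixels"][r:r+120,c:c+160],(400,300),interpolation=cv2.INTER_CUBIC)
cv2.imwrite("pics/w2.png",np.hstack([f(p,90,190),f(q,70,250)])[:,:,::-1])
go(.08,.02,.222)
E
```

```text
t 3.87 mach [0.0999 0.0176 0.2218] offset [ 0.0199 -0.0002 -0.0026] yawdeg 0.45 F [ 0.7 -0.1  1.4]
t 3.97 mach [0.1006 0.0177 0.2231] offset [ 0.0206  0.0011 -0.0025] yawdeg 0.45 F [-0.1  0.   0.9]
```

View pics/w2.png

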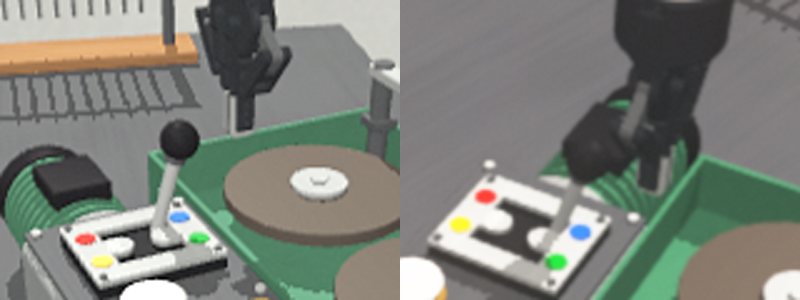

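The fingers are level with the knob on its far side. I push gently towards near, watching the force.

Request:
move_arm([
  {"offset": [0.006,0,-0.0025],"yaw": 0.4,"jaw": 255},
  {"offset": [0.012,0,-0.0025],"yaw": 0.4,"jaw": 255},
  {"offset": [0.018,0,-0.0025],"yaw": 0.4,"jaw": 255},
  {"offset": [0.023,0,-0.0025],"yaw": 0.4,"jaw": 255},
  {"offset": [0.027,0,-0.0025],"yaw": 0.4,"jaw": 255},
  {"offset": [0.031,0,-0.0025],"yaw": 0.4,"jaw": 255},
  {"offset": [0.035,0,-0.0025],"yaw": 0.4,"jaw": 255},
  {"offset": [0.039,0,-0.0025],"yaw": 0.4,"jaw": 255},
  {"offset": [0.041,0,-0.0025],"yaw": 0.4,"jaw": 255},
])

```text
clock: 4.72
position: [0.5694, 0.1082, 0.2255]
ee_rot: [-0.092, 0.702, -0.699, 0.097]
ft_force: [7.0, 2.4, 7.2]
grip_width: 0.0
```

```bash
python3 - <<'E'
from h import *
go(.028,.02,.222)
p=manip.camera("side");q=manip.camera("scene")
f=lambda x,r,c:cv2.resize(x["pixels"][r:r+120,c:c+160],(400,300),interpolation=cv2.INTER_CUBIC)
cv2.imwrite("pics/w3.png",np.hstack([f(p,90,190),f(q,70,250)])[:,:,::-1])
E
```

```text
t 4.72 mach [0.0616 0.0201 0.2255] offset [0.0336 0.0033 0.0001] yawdeg 0.05 F [7.  2.4 7.2]
```

View pics/w3.png

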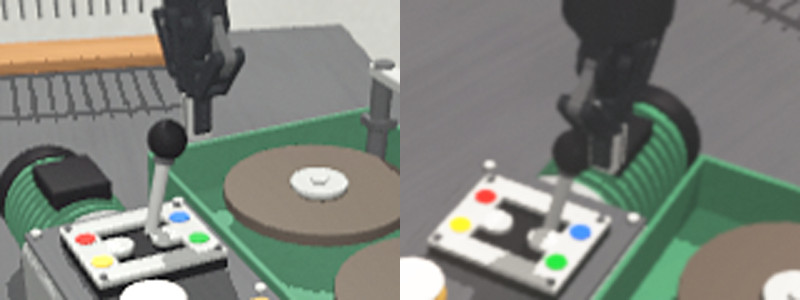

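The lever is following, at about 7 N. I take the knob's place from the pictures to get its offset from the TCP.

```bash
cat >> h.py <<'E'
def knobtilt(uv_by_cam,y):
    "fit tilt s given knob pixel (known select y)"
    for p,uv in uv_by_cam:
        s=np.linspace(-.3,.3,601)
        pr=np.array([proj(p,np.r_[C+Rm@[.165*np.sin(a),y],.07+.165*np.cos(a)]) for a in s])
        e=np.hypot(*(pr-uv).T);i=e.argmin();print("tilt",s[i].round(3),"knob x",round(.165*np.sin(s[i]),4),"err px",e[i].round(2))
E
python3 - <<'E'
from h import *
p=manip.camera("side");q=manip.camera("scene")
knobtilt([(p,(190+167/2.5,90+139/2.5))],.02)
knobtilt([(q,(250+570/2.5-160,70+153/2.5))],.02)
for c in(p,q):
  for k in("lever_knob","lever_at_gate"):
    r=manip.spot_point(c,k)[:1]
    if r: print(k,r[0]); 
    if r and k=="lever_knob": knobtilt([(c,r[0]["centre"])],.02)
    if r and k!="lever_knob": print(tom(world(c,r[0]["centre"],.155)))
go(.028,.02,.222)
E
```

```text
tilt 0.215 knob x 0.0352 err px 0.08
tilt 0.201 knob x 0.0329 err px 0.66
lever_knob {'centre': [254.3, 143.1], 'confidence': 0.77}
tilt 0.181 knob x 0.0297 err px 2.59
lever_at_gate {'centre': [249.9, 181.6], 'confidence': 0.82}
[0.01304571 0.01134054 0.155     ]
lever_knob {'centre': [319.5, 128.5], 'confidence': 0.74}
tilt 0.201 knob x 0.0329 err px 2.43
lever_at_gate {'centre': [311.7, 162.0], 'confidence': 0.59}
[0.02553823 0.01340648 0.155     ]
t 5.12 mach [0.0614 0.0201 0.2249] offset [0.0334 0.0027 0.0001] yawdeg 0.06 F [5.6 1.5 6.3]
```

Request:
move_arm([
  {"offset": [0.004,0.002,0],"yaw": 0,"jaw": 255},
  {"offset": [0.008,0.002,0],"yaw": 0,"jaw": 255},
  {"offset": [0.012,0.002,0],"yaw": 0,"jaw": 255},
  {"offset": [0.016,0.002,0],"yaw": 0,"jaw": 255},
  {"offset": [0.02,0.002,0],"yaw": 0,"jaw": 255},
  {"offset": [0.024,0.002,0],"yaw": 0,"jaw": 255},
  {"offset": [0.027,0.002,0],"yaw": 0,"jaw": 255},
  {"offset": [0.029,0.002,0],"yaw": 0,"jaw": 255},
  {"offset": [0.031,0.002,0],"yaw": 0,"jaw": 255},
  {"offset": [0.032,0.002,0],"yaw": 0,"jaw": 255},
])

```text
clock: 5.95
position: [0.5378, 0.0994, 0.2224]
ee_rot: [-0.093, 0.702, -0.699, 0.097]
ft_force: [1.3, 0.7, 0.8]
grip_width: -0.001
```

```bash
python3 - <<'E'
from h import *
go(.028,.02,.222)
p=manip.camera("side");q=manip.camera("scene")
f=lambda x,r,c:cv2.resize(x["pixels"][r:r+120,c:c+160],(400,300),interpolation=cv2.INTER_CUBIC)
cv2.imwrite("pics/w4.png",np.hstack([f(p,90,190),f(q,70,250)])[:,:,::-1])
for c in(p,q): print("neutral expected at crop",(proj(c,np.r_[C+Rm@[0,.02],.235])-([190,90] if c is p else [250,70]))*2.5)
go(.028,.02,.222)
E
```

```text
t 5.95 mach [0.0288 0.0199 0.2224] offset [ 0.0008  0.0004 -0.0001] yawdeg 0.05 F [1.3 0.7 0.8]
neutral expected at crop [127.45479097 142.97159078]
neutral expected at crop [132.49387064 134.50435964]
t 6.05 mach [0.0288 0.02   0.2223] offset [ 0.0008  0.0003 -0.    ] yawdeg 0.05 F [-0.2  0.3  0.5]
```

View pics/w4.png

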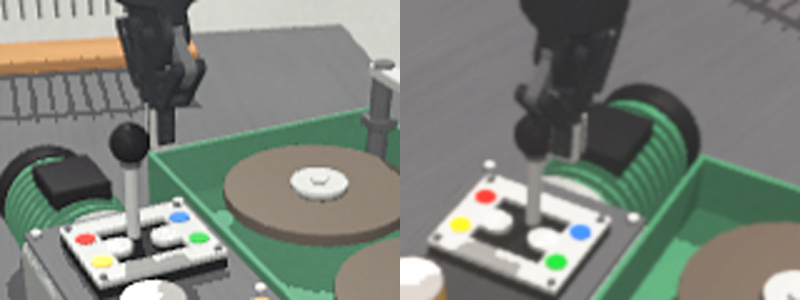

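The knob sits within about 1.5 mm of the predicted neutral position in both views, and the force is near zero. Next I go round to its left side.

Request:
move_arm([
  {"offset": [-0.008,0,0],"yaw": 0,"jaw": 255},
  {"offset": [-0.015,0,-0.01],"yaw": 0,"jaw": 255},
  {"offset": [-0.015,0,-0.03],"yaw": 0,"jaw": 255},
  {"offset": [-0.015,0,-0.048],"yaw": 0,"jaw": 255},
  {"offset": [-0.01,0,-0.053],"yaw": 0,"jaw": 255},
  {"offset": [0.005,0,-0.053],"yaw": 0,"jaw": 255},
  {"offset": [0.018,0,-0.053],"yaw": 0,"jaw": 255},
  {"offset": [0.026,0,-0.053],"yaw": 0,"jaw": 255},
  {"offset": [0.029,0,-0.053],"yaw": 0,"jaw": 255},
  {"offset": [0.029,0,-0.053],"yaw": 0,"jaw": 255},
])

```text
clock: 6.88
position: [0.4957, 0.1422, 0.2225]
ee_rot: [-0.093, 0.702, -0.7, 0.096]
ft_force: [0.5, 0.5, -0.7]
grip_width: -0.005
```

```bash
python3 - <<'E'
from h import *
go(0,.0115,.222)
p=manip.camera("side");q=manip.camera("scene")
f=lambda x,r,c:cv2.resize(x["pixels"][r:r+120,c:c+160],(400,300),interpolation=cv2.INTER_CUBIC)
cv2.imwrite("pics/w5.png",np.hstack([f(p,90,190),f(q,70,250)])[:,:,::-1])
go(0,.0115,.222)
E
```

```text
t 6.88 mach [-0.0004  0.0723  0.2225] offset [-0.0004  0.0003  0.0608] yawdeg 0.01 F [ 0.5  0.5 -0.7]
t 6.98 mach [2.000e-04 7.260e-02 2.225e-01] offset [0.0002 0.0003 0.0611] yawdeg 0.02 F [-0.5 -0.5  0.4]
```

View pics/w5.png

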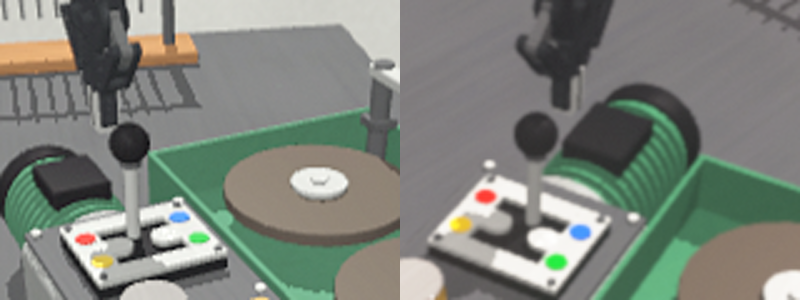

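The knob is clear and still in neutral. I push it right in a first stage and re-measure.

Request:
move_arm([
  {"offset": [0,0,0.007],"yaw": 0,"jaw": 255},
  {"offset": [0,0,0.014],"yaw": 0,"jaw": 255},
  {"offset": [0,0,0.019],"yaw": 0,"jaw": 255},
  {"offset": [0,0,0.023],"yaw": 0,"jaw": 255},
  {"offset": [0,0,0.027],"yaw": 0,"jaw": 255},
  {"offset": [0,0,0.031],"yaw": 0,"jaw": 255},
  {"offset": [0,0,0.035],"yaw": 0,"jaw": 255},
  {"offset": [0,0,0.038],"yaw": 0,"jaw": 255},
  {"offset": [0,0,0.04],"yaw": 0,"jaw": 255},
  {"offset": [0,0,0.04],"yaw": 0,"jaw": 255},
])

```text
clock: 7.82
position: [0.5071, 0.1033, 0.2223]
ee_rot: [-0.092, 0.702, -0.699, 0.096]
ft_force: [-0.2, 1.3, -0.4]
grip_width: -0.002
```

```bash
python3 - <<'E'
from h import *
go(0,.0115,.222)
p=manip.camera("side");q=manip.camera("scene")
f=lambda x,r,c:cv2.resize(x["pixels"][r:r+120,c:c+160],(400,300),interpolation=cv2.INTER_CUBIC)
cv2.imwrite("pics/w6.png",np.hstack([f(p,90,190),f(q,70,250)])[:,:,::-1])
for y in(.02,.01,0,-.01,-.02): print(y,[((proj(c,np.r_[C+Rm@[0,y],.235])-([190,90] if c is p else [250,70]))*2.5).round() for c in (p,q)])
E
```

```text
t 7.82 mach [2.000e-04 3.180e-02 2.223e-01] offset [0.0002 0.0003 0.0203] yawdeg -0.03 F [-0.2  1.3 -0.4]
0.02 [array([127., 143.]), array([132., 135.])]
0.01 [array([132., 148.]), array([126., 142.])]
0 [array([137., 153.]), array([120., 149.])]
-0.01 [array([142., 158.]), array([113., 156.])]
-0.02 [array([147., 163.]), array([106., 163.])]
```

View pics/w6.png

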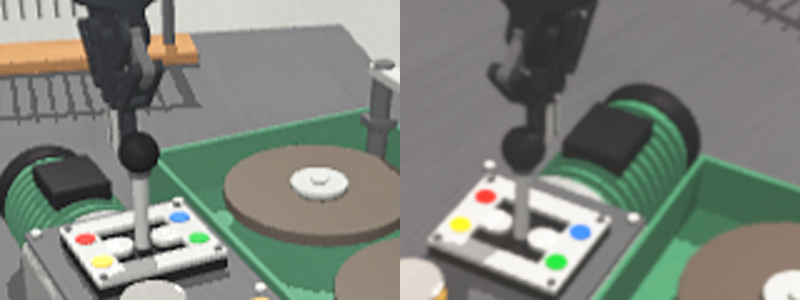

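The knob is at y ≈ 0, so the contact offset is about 31 mm, as expected. I finish the crossing.

Request:
move_arm([
  {"offset": [0,0,0.004],"yaw": 0,"jaw": 255},
  {"offset": [0,0,0.008],"yaw": 0,"jaw": 255},
  {"offset": [0,0,0.012],"yaw": 0,"jaw": 255},
  {"offset": [0,0,0.015],"yaw": 0,"jaw": 255},
  {"offset": [0,0,0.018],"yaw": 0,"jaw": 255},
  {"offset": [0,0,0.0195],"yaw": 0,"jaw": 255},
  {"offset": [0,0,0.02],"yaw": 0,"jaw": 255},
  {"offset": [0,0,0.02],"yaw": 0,"jaw": 255},
])

```text
clock: 8.58
position: [0.5123, 0.0838, 0.2223]
ee_rot: [-0.092, 0.702, -0.7, 0.096]
ft_force: [-0.5, 1.3, -0.0]
grip_width: -0.001
```

```bash
python3 - <<'E'
from h import *
go(0,.0115,.222)
p=manip.camera("side");q=manip.camera("scene")
f=lambda x,r,c:cv2.resize(x["pixels"][r:r+120,c:c+160],(400,300),interpolation=cv2.INTER_CUBIC)
cv2.imwrite("pics/w7.png",np.hstack([f(p,90,190),f(q,70,250)])[:,:,::-1])
E
```

```text
t 8.58 mach [1.000e-04 1.170e-02 2.223e-01] offset [0.0001 0.0003 0.0002] yawdeg -0.03 F [-0.5  1.3 -0. ]
```

View pics/w7.png

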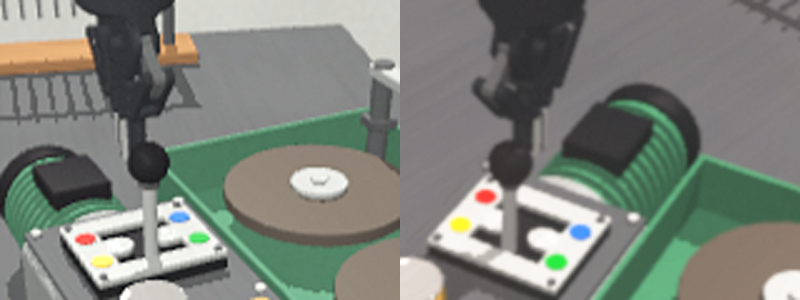

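The knob is at the predicted right-neutral place. Next I go round to the near side.

Request:
move_arm([
  {"offset": [0,0,-0.008],"yaw": 0,"jaw": 255},
  {"offset": [0.01,0,-0.017],"yaw": 0,"jaw": 255},
  {"offset": [0.028,0,-0.018],"yaw": 0,"jaw": 255},
  {"offset": [0.044,0,-0.018],"yaw": 0,"jaw": 255},
  {"offset": [0.049,0,-0.012],"yaw": 0,"jaw": 255},
  {"offset": [0.049,0,0.004],"yaw": 0,"jaw": 255},
  {"offset": [0.049,0,0.019],"yaw": 0,"jaw": 255},
  {"offset": [0.049,0,0.029],"yaw": 0,"jaw": 255},
  {"offset": [0.049,0,0.0315],"yaw": 0,"jaw": 255},
  {"offset": [0.049,0,0.0315],"yaw": 0,"jaw": 255},
])

```text
clock: 9.52
position: [0.4737, 0.04, 0.2219]
ee_rot: [-0.092, 0.702, -0.7, 0.096]
ft_force: [0.4, -0.3, -0.1]
grip_width: 0.003
```

```bash
python3 -c "
from h import *
go(-.008,-.02,.222)"
```

```text
t 9.52 mach [-0.0488 -0.0203  0.2219] offset [-0.0408  0.0001 -0.0004] yawdeg -0.11 F [ 0.4 -0.3 -0.1]
```

Request:
move_arm([
  {"offset": [-0.008,0,0],"yaw": 0,"jaw": 255},
  {"offset": [-0.014,0,0],"yaw": 0,"jaw": 255},
  {"offset": [-0.019,0,0],"yaw": 0,"jaw": 255},
  {"offset": [-0.024,0,0],"yaw": 0,"jaw": 255},
  {"offset": [-0.029,0,0],"yaw": 0,"jaw": 255},
  {"offset": [-0.034,0,0],"yaw": 0,"jaw": 255},
  {"offset": [-0.039,0,0],"yaw": 0,"jaw": 255},
  {"offset": [-0.043,0,0],"yaw": 0,"jaw": 255},
  {"offset": [-0.046,0,0],"yaw": 0,"jaw": 255},
  {"offset": [-0.046,0,0],"yaw": 0,"jaw": 255},
])

```text
clock: 10.35
position: [0.5185, 0.0523, 0.222]
ee_rot: [-0.092, 0.702, -0.7, 0.096]
ft_force: [-0.1, 0.5, -0.8]
grip_width: -0.0
```

Request:
move_arm([
  {"offset": [0.005,0,0],"yaw": 0,"jaw": 255},
  {"offset": [0.014,0,0],"yaw": 0,"jaw": 255},
  {"offset": [0.025,-0.004,0],"yaw": 0,"jaw": 255},
  {"offset": [0.04,-0.02,0],"yaw": 0,"jaw": 255},
  {"offset": [0.055,-0.045,0],"yaw": 0,"jaw": 255},
  {"offset": [0.065,-0.07,0],"yaw": 0,"jaw": 255},
  {"offset": [0.07,-0.085,0],"yaw": 0,"jaw": 255},
  {"offset": [0.07,-0.09,0],"yaw": 0,"jaw": 255},
  {"offset": [0.07,-0.09,0],"yaw": 0,"jaw": 255},
  {"offset": [0.07,-0.09,0],"yaw": 0,"jaw": 255},
])

```text
clock: 11.18
position: [0.4503, 0.0334, 0.3108]
ee_rot: [-0.092, 0.702, -0.7, 0.095]
ft_force: [0.3, -0.7, 0.4]
grip_width: -0.003
```

```bash
python3 - <<'E'
from h import *
go(-.07,-.02,.30)
p=manip.camera("side");q=manip.camera("scene")
f=lambda x,r,c:cv2.resize(x["pixels"][r:r+120,c:c+160],(400,300),interpolation=cv2.INTER_CUBIC)
cv2.imwrite("pics/w8.png",np.hstack([f(p,90,190),f(q,70,250)])[:,:,::-1])
a=.28
for X in([.046,-.02,.07+.165*np.cos(a)],[.024,-.02,.155]):print([((proj(c,np.r_[C+Rm@X[:2],X[2]])-([190,90] if c is p else [250,70]))*2.5).round() for c in (p,q)])
for k,c in(("paste_tin",q),("oil_bottle",q),("scissors",q)):print(k,[x["centre"] for x in manip.spot_point(c,k)[:1]])
E
```

```text
t 11.18 mach [-0.073  -0.0205  0.3108] offset [-0.003   0.0108 -0.0004] yawdeg -0.11 F [ 0.3 -0.7  0.4]
[array([199., 159.]), array([161., 190.])]
[array([176., 243.]), array([132., 254.])]
paste_tin [[256.0, 196.4]]
oil_bottle []
scissors [[223.7, 281.1]]
```

View pics/w8.png

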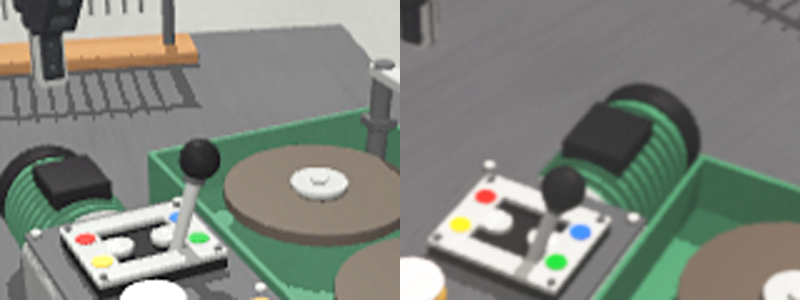

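The knob is at (200,158) in the side crop and (163,189) in the scene crop. Green-home is predicted at (199,159) and (161,190), so they match, and the robot is clear.

```bash
python3 -c "
from h import *
print(manip.hand_in(), manip.get_obs()['clock'])"
```

```text
the job is handed in; nothing more can be done
the job is handed in; nothing more can be done
```

The lever is in the green slot (right-far) and looks fully home. I handed the job in after about 11 s of the 48 s; no verdict is reported.

**What I did:** The lever started in the blue slot (left-far). With the fingers shut, I pushed the knob to neutral, then across to the right, then far until the spring took over. I then backed off and raised the arm clear. The highest wrist force I read was about 10 N, but force is only reported at the end of each move, so brief peaks would not show.

**Last checks:**
- **Lever:** the knob was within about 2 crop pixels (under 1 camera pixel) of the predicted green-home position in both cameras.
- **Tin and scissors:** in the scene picture they were where they started, to within about 2 pixels.
- **Bottle:** the network did not find it in the last picture, so I have no final measurement. I never worked near it, and the arm passed well above it.

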